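# Reload the glass rack in reverse order

### The job

Move the four glass slabs from the wooden rack into the empty aluminium rack in reverse order, one to a slot: seen from the robot, the slab now leftmost in its rack must end rightmost in the other, and so on. Set each one down gently, standing upright on the floor of its slot, and never let one tip over.

Things in the scene. Friction and masses are not known exactly. Their poses are not given: they have to be found in the camera images.
- slab_a: the narrowest of the four slabs of pale green cast glass: 42 mm wide (its x axis), 24 mm thick (its y axis), 98 mm tall (z up), about 0.25 kg, standing on edge in a slot of the wooden rack; origin at the centre of its underside, top 98 mm above it
- slab_b: the second narrowest and lowest of the four slabs of pale green cast glass: 50 mm wide (its x axis), 24 mm thick (its y axis), 78 mm tall (z up), about 0.23 kg, standing on edge in a slot of the wooden rack; origin at the centre of its underside, top 78 mm above it
- slab_c: the second widest and tallest of the four slabs of pale green cast glass: 58 mm wide (its x axis), 24 mm thick (its y axis), 104 mm tall (z up), about 0.36 kg, standing on edge in a slot of the wooden rack; origin at the centre of its underside, top 104 mm above it
- slab_d: the widest of the four slabs of pale green cast glass: 66 mm wide (its x axis), 24 mm thick (its y axis), 88 mm tall (z up), about 0.35 kg, standing on edge in a slot of the wooden rack; origin at the centre of its underside, top 88 mm above it
- stick_a: thin pale wooden gauge stick fixed flat on the bench, 98 mm long (x) by 14 by 6 mm, as long as slab_a is tall; it lies in line with and on the robot's side of the slot in the wooden rack where slab_a starts, beginning 66 mm from where slab_a's origin starts, and stays there; not to be handled; origin at the centre of its underside
- stick_b: thin pale wooden gauge stick fixed flat on the bench, 78 mm long (x) by 14 by 6 mm, as long as slab_b is tall; it lies in line with and on the robot's side of the slot in the wooden rack where slab_b starts, beginning 66 mm from where slab_b's origin starts, and stays there; not to be handled; origin at the centre of its underside
- stick_c: thin pale wooden gauge stick fixed flat on the bench, 104 mm long (x) by 14 by 6 mm, as long as slab_c is tall; it lies in line with and on the robot's side of the slot in the wooden rack where slab_c starts, beginning 66 mm from where slab_c's origin starts, and stays there; not to be handled; origin at the centre of its underside
- stick_d: thin pale wooden gauge stick fixed flat on the bench, 88 mm long (x) by 14 by 6 mm, as long as slab_d is tall; it lies in line with and on the robot's side of the slot in the wooden rack where slab_d starts, beginning 66 mm from where slab_d's origin starts, and stays there; not to be handled; origin at the centre of its underside
- source_rack: fixed wooden rack, 112 mm (x, away from the robot) by 244 mm (y, to the robot's left), yaw within 0.35 rad; origin at the centre of its underside. Four slots along x, 36 mm wide, 96 mm long, centres at y = -84, -28, 28, 84 mm, floor 12 mm up; dividers 20 mm thick, tops 38 mm up; end rails, tops 26 mm up. One slab stands in each slot at the start, width along x
- target_rack: fixed aluminium rack, empty at the start, beside the wooden one on the robot's left or right; same shape, sizes, slots, axes, origin and yaw range as source_rack
Not all that is in view belongs to the job. Leave any orange look-alike of the slab_c alone. Leave any red look-alike of the slab_d alone.

How it is judged:
By the outcome, as a careful person would: the job done as asked, in the order asked, and still so for the second after the job is handed in, with the robot touching nothing.
It also fails if it takes over 104 s, if anything falls off the work surface, if the arm or the gripper's body presses on something with over 40 N, if the wrist force passes 120 N, or if a joint passes its speed limit or range.

### The arm

A 7-joint arm with a two-finger parallel gripper is mounted at the origin on the work surface. World frame = base frame: x ahead of the robot, y to its left, z up, the work surface at z = 0. Lengths are in m, angles in degrees, forces in N, time in s.
With the tool pointing down it reaches from about 0.425 to 0.875 m from the base axis. Payload 4.7 kg.
Tool frame: the origin (TCP) lies between the finger pads; the fingertips stand env.tip_reach ahead of it and the grasp point (between the pads) lies 2 mm behind it (env.tip_reach is the distance from the TCP to the fingertips, in m); z points along the fingers, y is the line along which they close (so a half turn about z gives the same grasp; the last joint's range is limited). The gripper opens to 87 mm and grips with 3 to 60 N. Pads are 19 mm wide; open, the fingers measure 117 mm over their backs; the gripper's body (75 mm by 190 mm) begins 51 mm behind the grasp point.
Start: joints at [-70.124, 18.392, -4.016, 83.108, 1.295, 78.541, -3.26], TCP at [0.212, 0.614, 0.24] pointing down, gripper open.
Joint ranges: [-163.93, 163.93], [-17.29, 119.83], [-79.2, 71.16], [3.27, 140.29], [-89.18, 269.18], [5.43, 117.66], [-154.24, 154.24]. Speed limits (degrees/s): [147.25, 147.25, 180, 180, 180, 180, 180].

### API

Orientations are given as [roll, pitch, yaw] about the fixed x, y, z axes, in that order (R = Rz(yaw) Ry(pitch) Rx(roll)).
In Python, from cell import env, read_camera gives the robot as it stands. The module is installed in compiled form; this text tells all that it offers.
- The arm moves only by the shell command python3 -m handwheel 'ROWS' [FORCE]. ROWS is a JSON list that holds a single list of rows (three levels of brackets), with 1 to 8 rows, each of 5 numbers: dx, dy, dz in m, then a turn about the tool's z in degrees, then the finger opening in m; each row is the pose to reach, as a shift and turn from the pose commanded when the command began, along the tool's axes at that moment; what a row does not reach only later rows make up. A row lasts 1/12 s, in which the tool goes at most 0.0417 m and 7.16 degrees, less where a joint would pass 70% of its speed; a pose out of reach is approached as far as the arm can. The fingers move at their own pace and stop on an object; FORCE is the grip in N (left out, the last holds). Time passes only in rows, so rows that do not move let the fingers close. It prints the time, the measured TCP pose, the force, the opening and the grip force at its end. Input that does not fit is refused with a message, and nothing moves.
- env.get_obs(): the state, without advancing time (a new reading comes with each control period).
- read_camera(name): name is "scene" or "top"; returns a dict with "color" (420x560x3 uint8, blue, green, red), "fx", "fy", "cx", "cy" (pixels), "world_from_camera" (4x4, takes a point from camera to world coordinates). Camera axes: x right, y down, z forward; pixel columns grow to the right and rows downward; lengths in m; the calibration is good to about 2 mm. A picture is of the moment at which its call begins. There is no depth.
- env.sign_off(): hands the job in; it is judged then, once.
The state is a dict: "time_s": time; "qpos": joint angles; "joint_velocities": joint speeds; "effort": joint torques, N m; "tool_pos": TCP position; "tool_rot": TCP orientation; "force": force on the tool from outside, world axes, zero at the start; "wrist_torque": the same for the moment, N m; "grip_width": finger opening in m; "grasp_force": force on a finger pad.
Only numpy, scipy, OpenCV 4.12 (cv2) and the standard library are available. Lean on these libraries where they do the work, as an engineer would, in place of code of your own. Each camera call takes 0.05 s, during which the arm holds its last target. There are 200 camera calls.

## Working session

There is one attempt and no reset: what is moved stays moved. The work goes in short steps, Python scripts to look and compute and a shell command to move; the robot and the scene stay as the last step left them, time stands still between calls to the robot, and variables do not carry over. Pictures are saved under pics/ and viewed, at most 14 in all, crops included, and the job is handed in when it is done.

```bash
mkdir -p pics
python3 - <<'E'
from cell import env, read_camera
import cv2, json, numpy as np
for n in("scene","top"):
    c=read_camera(n); cv2.imwrite(f"pics/{n}0.png",c["color"]); print(n,c["fx"],c["fy"],c["cx"],c["cy"]); print(np.round(c["world_from_camera"],4).tolist())
o=env.get_obs(); print(env.tip_reach); print({k:np.round(v,3).tolist() for k,v in o.items()})
E
```

```text
scene 399.229913934475 399.229913934475 273.86585204290606 215.45791507941576
[[0.2964, 0.6413, -0.7077, 1.2081], [0.9549, -0.214, 0.206, -0.2542], [-0.0193, -0.7368, -0.6758, 0.6858], [0.0, 0.0, 0.0, 1.0]]
top 386.61735345864173 386.61735345864173 285.4177971070301 212.74826415224632
[[-0.0101, -0.9909, 0.1343, 0.4118], [-0.9999, 0.0093, -0.007, -0.0396], [0.0057, -0.1343, -0.9909, 0.8948], [0.0, 0.0, 0.0, 1.0]]
0.017
{'time_s': 0.1, 'qpos': [-70.124, 18.435, -4.014, 83.169, 1.295, 78.542, -3.262], 'joint_velocities': [-0.092, -0.193, 0.02, -0.291, -0.04, -0.043, -0.068], 'effort': [-0.001, -49.257, -0.406, -31.34, -0.064, 0.04, 0.0], 'tool_pos': [0.212, 0.614, 0.239], 'tool_rot': [-179.9, 0.006, 160.93], 'force': [-0.159, -0.496, 0.26], 'wrist_torque': [-0.007, 0.044, 0.005], 'grasp_force': 0.0, 'grip_width': 0.087}
```

View pics/scene0.png

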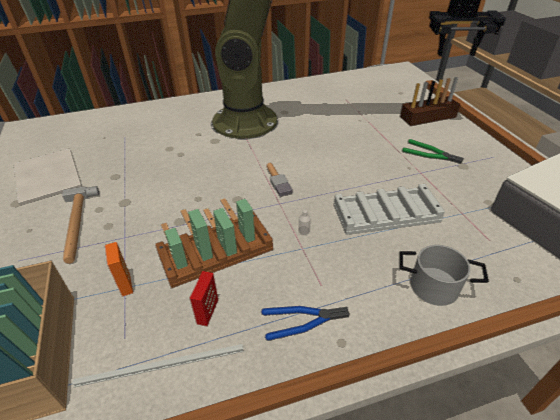

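View pics/top0.png

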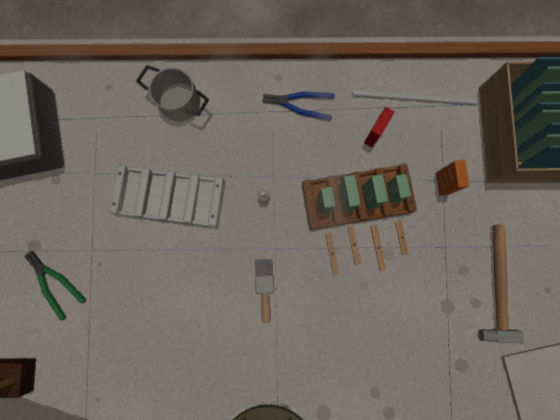

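The scene picture shows the wooden rack with four green slabs at about (175,247), (200,230), (226,230) and (245,218), and the empty aluminium rack at (388,208). The orange look-alike is at (120,270) and the red one at (205,298).
In the top view up is +x and left is +y. The slabs are at (326,197), (352,190), (375,188) and (400,187), with the sticks below them. The aluminium rack is at (168,195), to the robot's left.

Next I'll measure the sticks, slab tops and racks.

```bash
cat > h.py <<'E'
import numpy as np, cv2
from cell import env, read_camera
def ray(c,uv,z):
    uv=np.atleast_2d(np.asarray(uv,float)); T=c["world_from_camera"]
    d=np.c_[(uv[:,0]-c["cx"])/c["fx"],(uv[:,1]-c["cy"])/c["fy"],np.ones(len(uv))]@T[:3,:3].T
    return T[:3,3]+d*((z-T[2,3])/d[:,2])[:,None]
def blobs(m,lo,hi):
    n,l,s,ce=cv2.connectedComponentsWithStats(m.astype(np.uint8))
    return [(np.argwhere(l==i)[:,::-1],s[i]) for i in range(1,n) if lo<s[i,4]<hi]
E
python3 - <<'E'
from h import *
c=read_camera("top"); im=c["color"]; hsv=cv2.cvtColor(im,cv2.COLOR_BGR2HSV)
for n,p in dict(stick=(333,250),stick4=(402,238),slab=(326,195),wood=(310,200),bench=(280,290),alu_top=(118,185),alu_floor=(155,192),div=(145,190)).items(): print(n,hsv[p[1],p[0]])
roi=np.zeros(im.shape[:2],bool); roi[215:285,318:420]=1
m=roi&(hsv[...,1]>95)&(hsv[...,0]<25)
for p,s in blobs(m,60,600):
    print("stick",s[:5],np.round(cv2.minAreaRect(p.astype(np.float32))[0],1)); r=cv2.minAreaRect(ray(c,p,.006)[:,:2].astype(np.float32)); print("   ",np.round(cv2.boxPoints(r),4).tolist(),np.round(r[1],4))
roi[:]=0; roi[150:235,295:420]=1
for p,s in blobs(roi&(hsv[...,0]>35)&(hsv[...,0]<90)&(hsv[...,1]>40),60,900):
    q=ray(c,p,.1)[:,:2]; r=cv2.minAreaRect(q.astype(np.float32)); print("slab",s[:5],np.round(q.mean(0),4),np.round(r[1],4))
a=cv2.resize(im[155:235,100:235],None,fx=5.5,fy=5.5,interpolation=cv2.INTER_CUBIC)
cv2.imwrite("pics/alu.png",a)
a=cv2.resize(im[155:280,295:420],None,fx=4.8,fy=4.8,interpolation=cv2.INTER_CUBIC)
cv2.imwrite("pics/wood.png",a)
E
```

```text
stick [ 13  95 126]
stick4 [11 96 90]
slab [ 56  49 120]
wood [ 11 138  98]
bench [ 18  30 126]
alu_top [ 23  16 131]
alu_floor [ 23  15 133]
div [ 21  16 111]
stick [318 215  17  13 177] [326. 221.]
    [[0.49790000915527344, -0.15790000557899475], [0.5259000062942505, -0.1581999957561493], [0.526199996471405, -0.12110000103712082], [0.4982999861240387, -0.12080000340938568]] [0.0371 0.0279]
stick [335 215  61   9 309] [365. 219.]
    [[0.5059000253677368, -0.3000999987125397], [0.5245000123977661, -0.3003000020980835], [0.5259000062942505, -0.1606999933719635], [0.5072000026702881, -0.16050000488758087]] [0.1396 0.0187]
stick [396 221  12  33 177] [401.2 237.1]
    [[0.43540000915527344, -0.311599999666214], [0.4374000132083893, -0.32440000772476196], [0.5113999843597412, -0.3122999966144562], [0.5092999935150146, -0.2996000051498413]] [0.0749 0.013 ]
stick [348 226  12  38 187] [353.7 244.6]
    [[0.41449999809265137, -0.20309999585151672], [0.4165000021457672, -0.21480000019073486], [0.5001000165939331, -0.20080000162124634], [0.49810001254081726, -0.1890999972820282]] [0.0848 0.0118]
stick [371 226  14  44 239] [377.8 247.4]
    [[0.3995000123977661, -0.25870001316070557], [0.40149998664855957, -0.27140000462532043], [0.5008999705314636, -0.25519999861717224], [0.49889999628067017, -0.24250000715255737]] [0.1007 0.0128]
stick [326 234  12  40 162] [331.8 253.4]
    [[0.391400009393692, -0.15289999544620514], [0.39329999685287476, -0.16410000622272491], [0.483599990606308, -0.14920000731945038], [0.48179998993873596, -0.1379999965429306]] [0.0916 0.0113]
slab [340 175  20  37 481] [ 0.5606 -0.1809] [0.0734 0.0359]
slab [363 175  25  34 618] [ 0.5621 -0.2327] [0.0685 0.0467]
slab [387 174  24  29 491] [ 0.5688 -0.2831] [0.0557 0.0446]
slab [318 187  17  26 324] [ 0.5472 -0.13  ] [0.0521 0.0331]
```

View pics/alu.png

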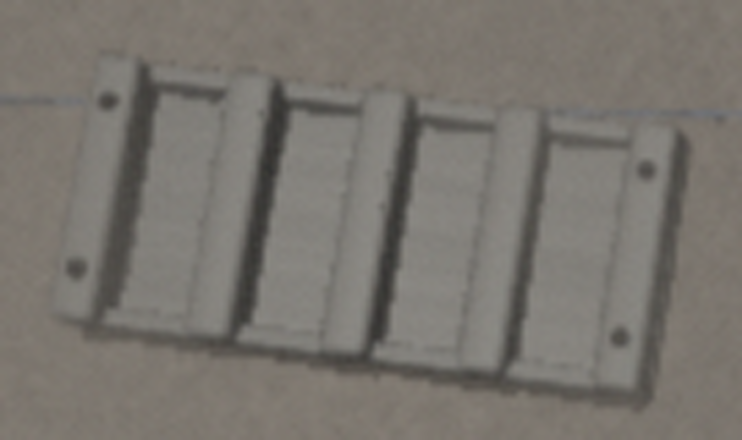

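View pics/wood.png

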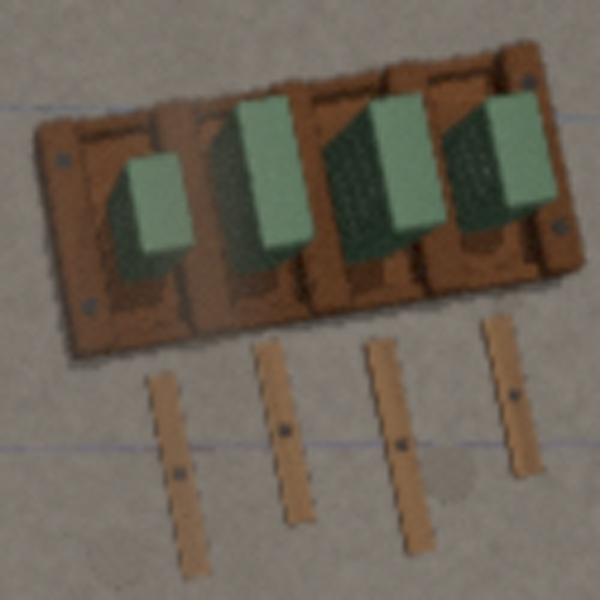

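Sticks by length, left to right, are a (98), d (88), c (104) and b (78), and the slab top widths agree: narrow, longest, second longest, medium. The orange and red blocks stand outside the rack, so they are excluded. I'll cross-check the slab tops, both racks and a second view.

Run:
```python
from h import *
c=read_camera("top"); s=read_camera("scene")
cv2.imwrite("pics/sc2.png",cv2.resize(s["color"][180:290,150:450],None,fx=2.65,fy=2.65,interpolation=cv2.INTER_CUBIC))
W=lambda p:np.array(p)/4.8+[295,155]-.4
A=lambda p:np.array(p)/5.5+[100,155]-.4
for n,p,h in(("a",(159,202),98),("d",(275.5,172),88),("c",(406.5,160),104),("b",(520,149),78)):
    print(n,ray(c,W(p),.012+h/1000)[0].round(4))
for n,f,q in(("wood",W,[(37,125),(537,42),(583,268),(75,357)]),("alu",A,[(100,54),(685,127),(640,390),(54,318)])):
    r=ray(c,f(q),.038)[:,:2]; print(n,r.round(4).tolist(),"centre",r.mean(0).round(4),
     "len y",np.linalg.norm(r[0]-r[1]),np.linalg.norm(r[3]-r[2]),"len x",np.linalg.norm(r[0]-r[3]),np.linalg.norm(r[1]-r[2]))
    v=r[0]+r[3]-r[1]-r[2]; u=r[0]+r[1]-r[2]-r[3]; print(" yaw",np.degrees(np.arctan2(-v[0],v[1])),np.degrees(np.arctan2(u[1],u[0])))
```

```text
a [ 0.5507 -0.1327  0.11  ]
d [ 0.5653 -0.185   0.1   ]
c [ 0.5669 -0.2384  0.116 ]
b [ 0.5766 -0.2955  0.09  ]
wood [[0.6008, -0.0846], [0.6389, -0.3228], [0.5304, -0.3387], [0.4909, -0.1005]] centre [ 0.5653 -0.2116] len y 0.24122998635253232 0.2414449208640799 len x 0.1110212170584304 0.10972420214279235
 yaw 9.248113025153796 8.262742602602206
alu [[0.6421, 0.3336], [0.6092, 0.0921], [0.5007, 0.1091], [0.5323, 0.3469]] centre [0.5711 0.2204] len y 0.24369747400176867 0.23992556800063589 len x 0.11061393235064147 0.10983422227825293
 yaw -7.665385673123069 -7.903072603894281
```

View pics/sc2.png

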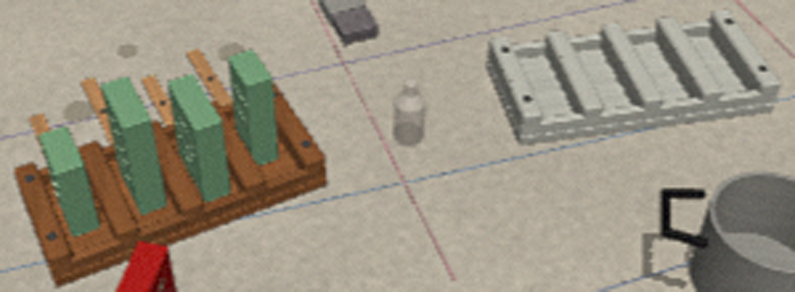

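The stick and slab-top estimates agree within 1 mm, and the rack sizes come out right at 241×110 mm. The scene view confirms the slab order and the empty aluminium rack, with a small bottle between the racks at crop (408,115) that I must pass over. Now the first move.

```bash
cat >> h.py <<'E'
P=dict(a=(.5508,-.1326,9.3),d=(.5655,-.1846,9.3),c=(.5668,-.2382,9.3),b=(.5768,-.2953,9.3),
 A=(.5597,.1372,-7.8),D=(.5673,.1927,-7.8),C=(.5749,.2481,-7.8),B=(.5825,.3036,-7.8))
def step(p,z):
    "shift and turn in tool axes from the measured pose to over place p, grasp height z"
    from scipy.spatial.transform import Rotation as R
    o=env.get_obs(); x,y,w=P[p]; r=R.from_euler("xyz",o["tool_rot"],degrees=True)
    d=r.inv().apply(np.array([x,y,z-.002])-o["tool_pos"])
    t=-((180+w-o["tool_rot"][2]+180)%360-180)
    print(p,z,"shift",d.round(4),"turn",round(t,2),"len",np.linalg.norm(d).round(3),"pose",np.round(o["tool_pos"],4),np.round(o["tool_rot"],1),"q7",round(o["qpos"][6]),"F",np.round(o["force"],1),"w",round(o["grip_width"],4),"g",round(o["grasp_force"],1))
E
python3 -m handwheel '[[[-0.287, -0.17, 0, -28, 0.044], [-0.287, -0.17, 0, -28, 0.044], [-0.287, -0.17, 0, -28, 0.044], [-0.287, -0.17, 0, -28, 0.044], [-0.287, -0.17, 0, -28, 0.044], [-0.287, -0.17, 0, -28, 0.044], [-0.287, -0.17, 0, -28, 0.044], [-0.287, -0.17, 0, -28, 0.044]]]' 20
python3 -c "
from h import *
step('a',.2)"
```

```text
time_s: 0.92
tool_pos: [0.4266, 0.3611, 0.2398]
tool_rot: [180.0, 0.0, -171.1]
force: [0.6, 0.4, 0.4]
grip_width: 0.0464
grasp_force: 0.0
a 0.2 shift [-0.0461 -0.507   0.0416] turn -0.37 len 0.511 pose [0.4266 0.3611 0.2398] [ 180.     0.  -171.1] q7 56 F [0.6 0.4 0.4] w 0.0464 g 0.0
```

```bash
python3 -m handwheel '[[[-0.029, -0.32, 0.02, 0, 0.044], [-0.029, -0.32, 0.02, 0, 0.044], [-0.029, -0.32, 0.02, 0, 0.044], [-0.029, -0.32, 0.02, 0, 0.044], [-0.029, -0.32, 0.02, 0, 0.044], [-0.029, -0.32, 0.02, 0, 0.044], [-0.029, -0.32, 0.02, 0, 0.044], [-0.029, -0.32, 0.02, 0, 0.044]]]' >/dev/null
python3 -m handwheel '[[[-0.017, -0.187, 0.021, 0, 0.044], [-0.017, -0.187, 0.021, 0, 0.044], [-0.017, -0.187, 0.021, 0, 0.044], [-0.017, -0.187, 0.021, 0, 0.044], [-0.017, -0.187, 0.021, 0, 0.044], [-0.017, -0.187, 0.021, 0, 0.044], [-0.017, -0.187, 0.021, 0, 0.044]]]' >/dev/null
python3 -c "
from h import *
step('a',.08)"
```

```text
a 0.08 shift [-0.0015 -0.0004  0.1202] turn -0.57 len 0.12 pose [ 0.5494 -0.1324  0.1982] [-180.    -0.  -171.3] q7 114 F [ 0.   0.8 -0.2] w 0.0444 g 0.0
```

```bash
python3 -m handwheel '[[[-0.0015, 0, 0.03, -0.6, 0.04], [-0.0015, 0, 0.06, -0.6, 0.04], [-0.0015, 0, 0.09, -0.6, 0.04], [-0.0015, 0, 0.11, -0.6, 0.04], [-0.0015, 0, 0.12, -0.6, 0.04], [-0.0015, 0, 0.12, -0.6, 0.04]]]'
python3 - <<'E'
from h import *
step('a',.08)
t=read_camera("top")["color"][150:240,295:420]; s=read_camera("scene")["color"][180:290,140:290]
f=lambda i:cv2.resize(i,(400,int(400*i.shape[0]/i.shape[1])),interpolation=cv2.INTER_CUBIC)
t,s=f(t),f(s); k=min(len(t),len(s)); cv2.imwrite("pics/g1.png",np.hstack([t[:k],s[:k]]))
E
```

```text
time_s: 2.67
tool_pos: [0.5496, -0.1283, 0.0763]
tool_rot: [179.9, -0.2, -170.3]
force: [-0.4, -0.5, -0.2]
grip_width: 0.0404
grasp_force: 0.0
a 0.08 shift [-0.0004 -0.0044 -0.0017] turn 0.37 len 0.005 pose [ 0.5496 -0.1283  0.0763] [ 179.9   -0.2 -170.3] q7 118 F [-0.4 -0.5 -0.2] w 0.0404 g 0.0
```

View pics/g1.png

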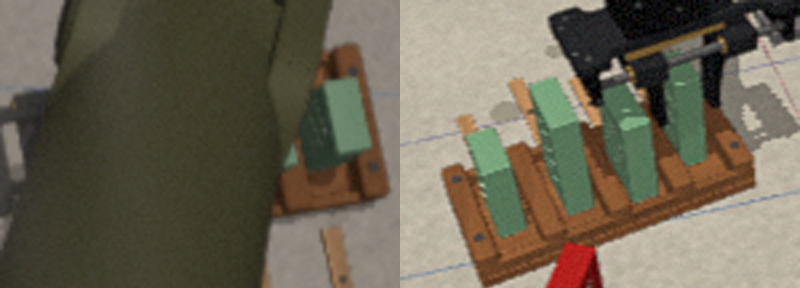

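The fingers straddle slab_a (right half, around (690,110)), clear of its neighbour, but the pose is 4 mm off in y. I'll let it settle.

```bash
python3 -m handwheel '[[[0, 0, 0, 0, 0.04], [0, 0, 0, 0, 0.04]]]' >/dev/null
python3 -c "
from h import *
step('a',.08)"
```

```text
a 0.08 shift [ 0.0021 -0.0018  0.0023] turn 0.26 len 0.004 pose [ 0.5526 -0.1305  0.0804] [-180.     0.2 -170.4] q7 118 F [-0.5 -0.2 -0.7] w 0.0398 g 0.0
```

```bash
for i in 1 2 3; do python3 -m handwheel '[[[0, 0, 0, 0, 0.04]]]' | sed -n 2,3p; done
python3 -c "
from h import *
o=env.get_obs(); print(o['joint_velocities'])
step('a',.08)"
```

```text
tool_pos: [0.5522, -0.1306, 0.08]
tool_rot: [-180.0, 0.1, -170.5]
tool_pos: [0.5518, -0.1306, 0.0795]
tool_rot: [-180.0, 0.1, -170.5]
tool_pos: [0.5515, -0.1306, 0.0791]
tool_rot: [-180.0, 0.1, -170.5]
[ 0.10563134  0.21226841 -0.08159356  0.18944256  0.13106417 -0.0189907
 -0.04324598]
a 0.08 shift [ 0.0011 -0.0019  0.0011] turn 0.23 len 0.002 pose [ 0.5515 -0.1306  0.0791] [-1.800e+02  1.000e-01 -1.705e+02] q7 118 F [ 0.3 -0.3  0.5] w 0.0402 g 0.0
```

```bash
python3 -m handwheel '[[[0, -0.0019, 0, 0, 0.04], [0, -0.0019, 0, 0, 0.04], [0, -0.0019, 0, 0, 0.015], [0, -0.0019, 0, 0, 0.015], [0, -0.0019, 0, 0, 0.015], [0, -0.0019, 0, 0, 0.015], [0, -0.0019, 0, 0, 0.015], [0, -0.0019, 0, 0, 0.015]]]' 25
python3 -m handwheel '[[[0, 0, -0.02, 0, 0.015], [0, 0, -0.05, 0, 0.015], [0, 0, -0.08, 0, 0.015], [0, 0, -0.11, 0, 0.015], [0, 0, -0.13, 0, 0.015], [0, 0, -0.13, 0, 0.015]]]'
python3 - <<'E'
from h import *
step('A',.21)
E
```

```text
time_s: 3.85
tool_pos: [0.5515, -0.1324, 0.0785]
tool_rot: [180.0, -0.0, -170.5]
force: [-0.0, -0.3, -1.0]
grip_width: 0.0238
grasp_force: 25.0
time_s: 4.35
tool_pos: [0.554, -0.1332, 0.2132]
tool_rot: [-179.9, 0.5, -170.5]
force: [1.0, -0.4, -0.7]
grip_width: 0.0239
grasp_force: 25.0
A 0.21 shift [-0.0503  0.2657  0.0052] turn 17.33 len 0.27 pose [ 0.554  -0.1332  0.2132] [-179.9    0.5 -170.5] q7 115 F [ 1.  -0.4 -0.7] w 0.0239 g 25.0
```

Slab_a is gripped (width 23.9 mm). I'll carry it over its slot and take an enlarged scene view of the aluminium rack to check its pose.

```bash
python3 -m handwheel '[[[-0.005, 0.02, 0, 3, 0.015], [-0.011, 0.055, 0, 7, 0.015], [-0.019, 0.095, 0, 12, 0.015], [-0.027, 0.135, 0, 17.3, 0.015], [-0.035, 0.175, 0, 17.3, 0.015], [-0.042, 0.215, 0, 17.3, 0.015], [-0.048, 0.25, 0, 17.3, 0.015], [-0.0503, 0.266, 0, 17.3, 0.015]]]' >/dev/null
python3 -m handwheel '[[[0, 0, 0, 0, 0.015], [0, 0, 0, 0, 0.015], [0, 0, 0, 0, 0.015], [0, 0, 0, 0, 0.015]]]'
python3 - <<'E'
from h import *
step('A',.21)
s=read_camera("scene")["color"]
cv2.imwrite("pics/al2.png",cv2.resize(s[175:240,325:450],None,fx=6.2,fy=6.2,interpolation=cv2.INTER_CUBIC))
E
```

```text
time_s: 5.35
tool_pos: [0.557, 0.136, 0.2079]
tool_rot: [-179.9, -0.0, 172.1]
force: [0.5, 0.2, -2.0]
grip_width: 0.0238
grasp_force: 25.0
A 0.21 shift [-0.0025  0.0016 -0.0001] turn -0.14 len 0.003 pose [0.557  0.136  0.2079] [-179.9   -0.   172.1] q7 69 F [ 0.5  0.2 -2. ] w 0.0238 g 25.0
```

View pics/al2.png

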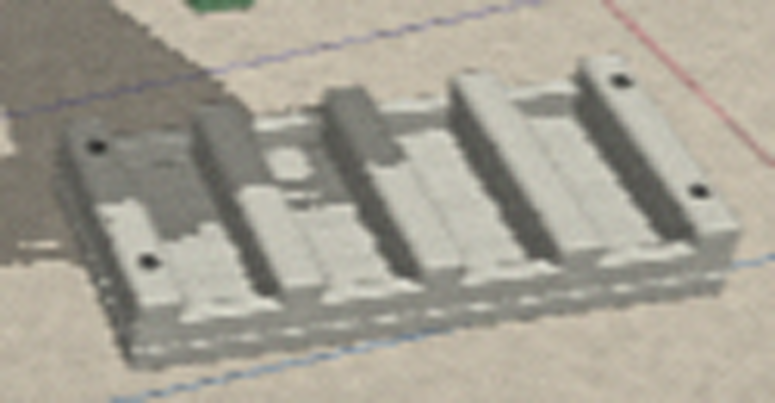

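The rack's divider tops are clear and its slots empty: outer divider end centres are at about (84,125), (156,304), (717,232) and (602,57) in the crop. Slab_a hangs above at (220,3).

Run:
```python
from h import *
s=read_camera("scene")
q=np.array([(84,125),(602,57),(717,232),(156,304)])/6.2+[325,175]-.4
r=ray(s,q,.038)[:,:2]; print(r.round(4).tolist(),r.mean(0).round(4),np.linalg.norm(r[0]-r[1]),np.linalg.norm(r[2]-r[3]),np.linalg.norm(r[1]-r[2]),np.linalg.norm(r[0]-r[3]))
v=r[1]+r[2]-r[0]-r[3]; print("yaw",np.degrees(np.arctan2(-v[0],v[1])))
step('A',.21)
```

```text
[[0.5072, 0.1207], [0.5351, 0.3438], [0.6442, 0.325], [0.6128, 0.1032]] [0.5748 0.2232] 0.22483508441049438 0.22408388494523543 0.11077001972191179 0.10708975976055868
yaw -7.591300593060134
A 0.21 shift [-0.0023  0.0012  0.0004] turn -0.13 len 0.003 pose [0.5572 0.1364 0.2084] [-180.    -0.   172.1] q7 69 F [ 0.4 -0.1 -2.1] w 0.0237 g 25.0
```

```bash
sed -i 's/A=(.*$/A=(.5616,.1386,-7.7),D=(.5692,.1941,-7.7),C=(.5768,.2495,-7.7),B=(.5844,.3050,-7.7))/' h.py
python3 -m handwheel '[[[-0.004, 0.0028, 0.02, 0, 0.015], [-0.004, 0.0028, 0.045, 0, 0.015], [-0.004, 0.0028, 0.07, 0, 0.015], [-0.004, 0.0028, 0.085, 0, 0.015], [-0.004, 0.0028, 0.092, 0, 0.015], [-0.004, 0.0028, 0.092, 0, 0.015], [-0.004, 0.0028, 0.092, 0, 0.015], [-0.004, 0.0028, 0.092, 0, 0.015]]]' >/dev/null
python3 -m handwheel '[[[0, 0, 0, 0, 0.015], [0, 0, 0, 0, 0.015], [0, 0, 0, 0, 0.015]]]' >/dev/null
python3 -c "
from h import *
step('A',.0805)
P['q']=P['A']
c=read_camera('scene')
cv2.imwrite('pics/p1.png',cv2.resize(c['color'][130:240,310:460],None,fx=4,fy=4,interpolation=cv2.INTER_CUBIC))"
```

```text
A 0.0805 shift [ 0.0001 -0.0021  0.0389] turn -0.07 len 0.039 pose [0.5619 0.1406 0.1174] [1.800e+02 1.000e-01 1.722e+02] q7 70 F [-0.4 -0.1 -1.8] w 0.0239 g 25.0
```

View pics/p1.png

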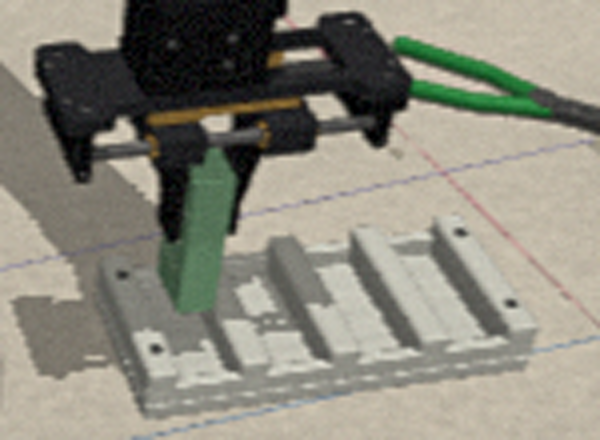

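Slab_a hangs upright over the rightmost slot; its lower front edge is around (197,310) in the crop. I'll correct 2 mm in y and lower it into the slot slowly.

```bash
python3 -c "
from h import *
c=read_camera('scene'); print(ray(c,np.array([(178,312),(215,308)])/4+[310,130]-.4,.051))"
python3 -m handwheel '[[[0, -0.002, 0.005, 0, 0.015], [0, -0.002, 0.012, 0, 0.015], [0, -0.002, 0.02, 0, 0.015], [0, -0.002, 0.026, 0, 0.015], [0, -0.002, 0.031, 0, 0.015], [0, -0.002, 0.033, 0, 0.015], [0, -0.002, 0.034, 0, 0.015], [0, -0.002, 0.034, 0, 0.015]]]' >/dev/null
python3 -m handwheel '[[[0, 0, 0, 0, 0.015], [0, 0, 0, 0, 0.015], [0, 0, 0, 0, 0.015]]]' >/dev/null
python3 -c "
from h import *
step('A',.0805)"
```

```text
[[0.57749152 0.12955478 0.051     ]
 [0.58119512 0.15203327 0.051     ]]
A 0.0805 shift [-0.0002  0.      0.0045] turn -0.06 len 0.004 pose [0.5614 0.1386 0.083 ] [180.    0.  172.2] q7 71 F [-0.7 -0.4 -1.4] w 0.0237 g 25.0
```

```bash
python3 -m handwheel '[[[0, -0.001, 0.001, 0, 0.015], [0, -0.001, 0.002, 0, 0.015], [0, -0.001, 0.003, 0, 0.015], [0, -0.001, 0.004, 0, 0.015], [0, -0.001, 0.004, 0, 0.015], [0, -0.001, 0.004, 0, 0.015], [0, -0.001, 0.004, 0, 0.015]]]' >/dev/null
python3 -c "
from h import *
step('A',.0805)"
python3 -m handwheel '[[[0, 0, 0.0005, 0, 0.015], [0, 0, 0.001, 0, 0.015], [0, 0, 0.001, 0, 0.015], [0, 0, 0.001, 0, 0.015]]]'>/dev/null
python3 -c "
from h import *
step('A',.0805)"
```

```text
A 0.0805 shift [-0.0005  0.0012 -0.    ] turn -0.06 len 0.001 pose [0.561  0.1375 0.0785] [-180.    -0.   172.2] q7 71 F [ 0.1 -0.2 -2.7] w 0.0237 g 25.0
A 0.0805 shift [-0.0004  0.0012 -0.    ] turn -0.07 len 0.001 pose [0.5611 0.1375 0.0785] [180.   -0.  172.2] q7 71 F [-3.4 -0.3  6.1] w 0.0238 g 25.0
```

The upward force shows slab_a is on the floor of the slot. I'll release, rise and look.

```bash
python3 -m handwheel '[[[0, 0, -0.0005, 0, 0.036], [0, 0, -0.0005, 0, 0.036], [0, 0, -0.0005, 0, 0.036], [0, 0, -0.0005, 0, 0.036]]]' 
python3 -m handwheel '[[[0, 0, -0.01, 0, 0.036], [0, 0, -0.03, 0, 0.036], [0, 0, -0.06, 0, 0.036], [0, 0, -0.09, 0, 0.036], [0, 0, -0.115, 0, 0.036]]]' >/dev/null
python3 -c "
from h import *
step('d',.17)
c=read_camera('scene')
cv2.imwrite('pics/p2.png',cv2.resize(c['color'][130:240,310:460],None,fx=4,fy=4,interpolation=cv2.INTER_CUBIC))"
```

```text
time_s: 8.63
tool_pos: [0.5611, 0.1376, 0.078]
tool_rot: [180.0, 0.0, 172.2]
force: [0.3, -0.2, -0.8]
grip_width: 0.0349
grasp_force: 0.0
d 0.17 shift [-0.0475 -0.3185  0.0277] turn -17.08 len 0.323 pose [0.5615 0.1374 0.1959] [1.799e+02 1.000e-01 1.722e+02] q7 69 F [-0.2  0.8 -0.3] w 0.036 g 0.0
```

View pics/p2.png

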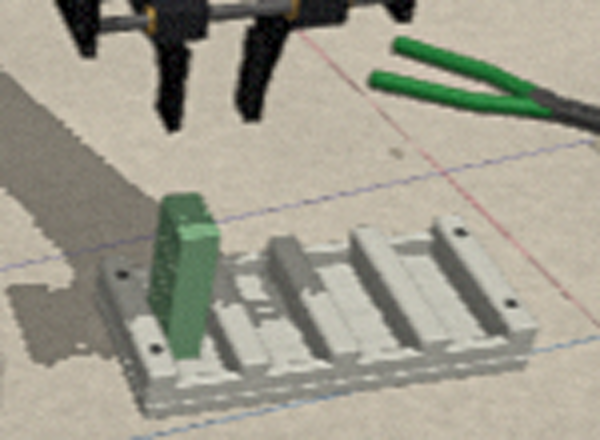

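Slab_a stands upright and centred in the rightmost slot at (185,280). Next is slab_d.

```bash
python3 -m handwheel '[[[-0.005, -0.03, 0.0, -4, 0.04], [-0.011, -0.07, 0.0, -8, 0.04], [-0.017, -0.11, 0.0, -12.5, 0.04], [-0.023, -0.15, 0, -17, 0.04], [-0.029, -0.19, 0, -17, 0.04], [-0.035, -0.23, 0.0, -17, 0.04], [-0.041, -0.27, 0, -17, 0.04], [-0.0475, -0.31, 0.01, -17, 0.04]]]' >/dev/null
python3 -m handwheel '[[[0, -0.008, 0.017, 0, 0.04], [0, -0.008, 0.017, 0, 0.04], [0, -0.008, 0.017, 0, 0.04], [0, -0.008, 0.017, 0, 0.04], [0, -0.008, 0.017, 0, 0.04], [0, -0.008, 0.017, 0, 0.04], [0, -0.008, 0.017, 0, 0.04], [0, -0.008, 0.017, 0, 0.04]]]' >/dev/null
python3 -c "
from h import *
step('d',.078)"
```

```text
d 0.078 shift [ 0.0026 -0.0011  0.0906] turn 0.01 len 0.091 pose [ 0.5679 -0.1831  0.1666] [ 1.800e+02  1.000e-01 -1.707e+02] q7 122 F [-0.7  0.1  0.2] w 0.0397 g 0.0
```

```bash
python3 -m handwheel '[[[0.0025, -0.001, 0.02, 0, 0.04], [0.0025, -0.001, 0.045, 0, 0.04], [0.0025, -0.001, 0.065, 0, 0.04], [0.0025, -0.001, 0.08, 0, 0.04], [0.0025, -0.001, 0.09, 0, 0.04], [0.0025, -0.001, 0.09, 0, 0.04], [0.0025, -0.001, 0.09, 0, 0.04], [0.0025, -0.001, 0.09, 0, 0.04]]]' >/dev/null
python3 -m handwheel '[[[0, 0, 0, 0, 0.04], [0, 0, 0, 0, 0.04], [0, 0, 0, 0, 0.04], [0, 0, 0, 0, 0.04]]]' >/dev/null
python3 -c "
from h import *
step('d',.078)"
```

```text
d 0.078 shift [-0.0001  0.0007  0.0006] turn -0.06 len 0.001 pose [ 0.5655 -0.1853  0.0766] [-1.800e+02  1.000e-01 -1.708e+02] q7 124 F [-0.9  0.7 -0.1] w 0.0404 g 0.0
```

```bash
python3 -m handwheel '[[[0, 0.0007, 0, 0, 0.015], [0, 0.0007, 0, 0, 0.015], [0, 0.0007, 0, 0, 0.015], [0, 0.0007, 0, 0, 0.015], [0, 0.0007, 0, 0, 0.015], [0, 0.0007, 0, 0, 0.015]]]' 30
python3 -m handwheel '[[[0, 0, -0.02, 0, 0.015], [0, 0, -0.05, 0, 0.015], [0, 0, -0.085, 0, 0.015], [0, 0, -0.115, 0, 0.015], [0, 0, -0.14, 0, 0.015], [0, 0, -0.14, 0, 0.015]]]'
python3 -c "
from h import *
step('D',.21)"
```

```text
time_s: 11.93
tool_pos: [0.565, -0.1845, 0.076]
tool_rot: [180.0, -0.0, -170.8]
force: [-0.0, 1.1, 0.1]
grip_width: 0.0239
grasp_force: 30.0
time_s: 12.43
tool_pos: [0.5675, -0.1859, 0.2214]
tool_rot: [-179.8, 0.5, -170.8]
force: [1.5, -0.4, -2.3]
grip_width: 0.024
grasp_force: 30.0
D 0.21 shift [-0.0624  0.3748  0.0128] turn 16.91 len 0.38 pose [ 0.5675 -0.1859  0.2214] [-179.8    0.5 -170.8] q7 121 F [ 1.5 -0.4 -2.3] w 0.024 g 30.0
```

```bash
python3 -m handwheel '[[[-0.003, 0.02, 0, 3, 0.015], [-0.009, 0.055, 0, 7, 0.015], [-0.016, 0.095, 0, 12, 0.015], [-0.022, 0.135, 0, 16.9, 0.015], [-0.029, 0.175, 0, 16.9, 0.015], [-0.036, 0.215, 0, 16.9, 0.015], [-0.042, 0.255, 0, 16.9, 0.015], [-0.049, 0.295, 0, 16.9, 0.015]]]' >/dev/null
python3 -m handwheel '[[[0.012, 0.032, 0, 0, 0.015], [0.012, 0.058, 0.004, 0, 0.015], [0.012, 0.077, 0.008, 0, 0.015], [0.012, 0.08, 0.01, 0, 0.015], [0.012, 0.08, 0.01, 0, 0.015], [0.012, 0.08, 0.01, 0, 0.015]]]' >/dev/null
python3 -c "
from h import *
step('D',.078)"
```

```text
D 0.078 shift [-0.0051  0.0013  0.1284] turn -0.01 len 0.129 pose [0.5642 0.1938 0.2044] [-1.798e+02 -1.000e-01  1.723e+02] q7 64 F [-0.4 -0.7 -3.6] w 0.0239 g 30.0
```

```bash
python3 -m handwheel '[[[-0.005, 0, 0.02, 0, 0.015], [-0.005, 0, 0.045, 0, 0.015], [-0.005, 0, 0.07, 0, 0.015], [-0.005, 0, 0.085, 0, 0.015], [-0.005, 0, 0.09, 0, 0.015], [-0.005, 0, 0.09, 0, 0.015], [-0.005, 0, 0.09, 0, 0.015], [-0.005, 0, 0.09, 0, 0.015]]]' >/dev/null
python3 -m handwheel '[[[0, 0, 0, 0, 0.015], [0, 0, 0, 0, 0.015], [0, 0, 0, 0, 0.015]]]' >/dev/null
python3 -c "
from h import *
step('D',.078)"
```

```text
D 0.078 shift [ 0.001  -0.0009  0.041 ] turn 0.04 len 0.041 pose [0.5703 0.1948 0.117 ] [1.799e+02 1.000e-01 1.723e+02] q7 66 F [-0.5 -0.1 -3.8] w 0.0238 g 30.0
```

```bash
python3 -m handwheel '[[[0.001, -0.002, 0.005, 0, 0.015], [0.001, -0.002, 0.012, 0, 0.015], [0.001, -0.002, 0.02, 0, 0.015], [0.001, -0.002, 0.028, 0, 0.015], [0.001, -0.002, 0.034, 0, 0.015], [0.001, -0.002, 0.037, 0, 0.015], [0.001, -0.002, 0.037, 0, 0.015], [0.001, -0.002, 0.037, 0, 0.015]]]' >/dev/null
python3 -m handwheel '[[[0, 0, 0, 0, 0.015], [0, 0, 0, 0, 0.015], [0, 0, 0, 0, 0.015], [0, 0, 0, 0, 0.015]]]' >/dev/null
python3 -c "
from h import *
step('D',.078)"
```

```text
D 0.078 shift [-0.0003  0.0012  0.0035] turn 0.04 len 0.004 pose [0.5688 0.1929 0.0795] [180.    0.  172.3] q7 67 F [-0.5  0.1 -3.2] w 0.0237 g 30.0
```

```bash
python3 -m handwheel '[[[0, 0, 0.001, 0, 0.015], [0, 0, 0.002, 0, 0.015], [0, 0, 0.003, 0, 0.015], [0, 0, 0.0035, 0, 0.015], [0, 0, 0.0035, 0, 0.015], [0, 0, 0.0035, 0, 0.015], [0, 0, 0.0035, 0, 0.015]]]'|sed -n '2p;4p'
python3 -m handwheel '[[[0, 0, 0.0005, 0, 0.015], [0, 0, 0.001, 0, 0.015], [0, 0, 0.001, 0, 0.015], [0, 0, 0.001, 0, 0.015]]]'|sed -n '2p;4p'
```

```text
tool_pos: [0.5687, 0.1929, 0.076]
force: [-1.7, -1.7, 1.7]
tool_pos: [0.5687, 0.1929, 0.076]
force: [-4.7, -1.2, 7.6]
```

```bash
python3 -m handwheel '[[[0, 0, -0.0005, 0, 0.036], [0, 0, -0.0005, 0, 0.036], [0, 0, -0.0005, 0, 0.036], [0, 0, -0.0005, 0, 0.036]]]' |sed -n '4,5p'
python3 -m handwheel '[[[0, 0, -0.01, 0, 0.036], [0, 0, -0.03, 0, 0.036], [0, 0, -0.06, 0, 0.036], [0, 0, -0.09, 0, 0.036], [0, 0, -0.125, 0, 0.036], [0, 0, -0.125, 0, 0.036]]]' >/dev/null
python3 -c "
from h import *
step('c',.18)"
```

```text
force: [0.2, 0.5, -0.2]
grip_width: 0.0352
c 0.18 shift [-0.0518 -0.4292  0.0282] turn -16.99 len 0.433 pose [0.5725 0.1939 0.2086] [179.6   0.6 172.3] q7 65 F [ 0.8 -0.2  0.2] w 0.036 g 0.0
```

```bash
python3 -m handwheel '[[[-0.004, -0.03, 0.0, -4, 0.04], [-0.008, -0.07, 0.0, -8, 0.04], [-0.013, -0.11, 0.0, -12.5, 0.04], [-0.018, -0.15, 0, -17, 0.04], [-0.023, -0.19, 0, -17, 0.04], [-0.028, -0.23, 0.0, -17, 0.04], [-0.032, -0.27, 0, -17, 0.04], [-0.037, -0.31, 0.0, -17, 0.04]]]' >/dev/null
python3 -m handwheel '[[[0.007, -0.04, 0, 0, 0.04], [0.014, -0.08, 0.01, 0, 0.04], [0.02, -0.11, 0.02, 0, 0.04], [0.0206, -0.118, 0.025, 0, 0.04], [0.0206, -0.118, 0.025, 0, 0.04], [0.0206, -0.118, 0.025, 0, 0.04], [0.0206, -0.118, 0.025, 0, 0.04], [0.0206, -0.118, 0.025, 0, 0.04]]]' >/dev/null
python3 -c "
from h import *
step('c',.085)
c=read_camera('scene')
cv2.imwrite('pics/p3.png',cv2.resize(c['color'][130:290,140:460],None,fx=2.4,fy=2.4,interpolation=cv2.INTER_CUBIC))"
```

```text
c 0.085 shift [-0.0026 -0.0021  0.0927] turn 0.24 len 0.093 pose [ 0.5638 -0.2366  0.1757] [ 1.799e+02  1.000e-01 -1.705e+02] q7 128 F [-0.1 -0.4  0.2] w 0.0401 g 0.0
```

View pics/p3.png

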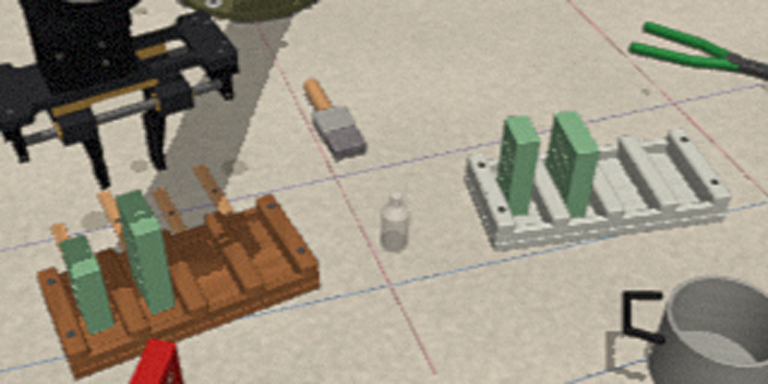

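Both moved slabs (a at (518,165), d at (573,165)) stand upright in their slots, and c and b remain in the wooden rack. Now slab_c.

```bash
python3 -m handwheel '[[[-0.0015, -0.002, 0.02, 0.2, 0.04], [-0.0015, -0.002, 0.045, 0.2, 0.04], [-0.0015, -0.002, 0.065, 0.2, 0.04], [-0.0015, -0.002, 0.08, 0.2, 0.04], [-0.0015, -0.002, 0.092, 0.2, 0.04], [-0.0015, -0.002, 0.092, 0.2, 0.04], [-0.0015, -0.002, 0.092, 0.2, 0.04], [-0.0015, -0.002, 0.092, 0.2, 0.04]]]' >/dev/null
python3 -m handwheel '[[[0, 0, 0, 0, 0.04], [0, 0, 0, 0, 0.04], [0, 0, 0, 0, 0.04], [0, 0, 0, 0, 0.04]]]' >/dev/null
python3 -c "
from h import *
step('c',.085)"
```

```text
c 0.085 shift [-0.0025  0.0024  0.0006] turn -0.17 len 0.004 pose [ 0.5648 -0.241   0.0836] [-180.     0.  -170.9] q7 130 F [-0.4  0.1 -0.1] w 0.04 g 0.0
```

```bash
python3 -m handwheel '[[[-0.0025, 0.0024, 0, 0, 0.04], [-0.0025, 0.0024, 0, 0, 0.04], [-0.0025, 0.0024, 0, 0, 0.015], [-0.0025, 0.0024, 0, 0, 0.015], [-0.0025, 0.0024, 0, 0, 0.015], [-0.0025, 0.0024, 0, 0, 0.015], [-0.0025, 0.0024, 0, 0, 0.015], [-0.0025, 0.0024, 0, 0, 0.015]]]' 30
python3 -m handwheel '[[[0, 0, -0.02, 0, 0.015], [0, 0, -0.05, 0, 0.015], [0, 0, -0.085, 0, 0.015], [0, 0, -0.115, 0, 0.015], [0, 0, -0.14, 0, 0.015], [0, 0, -0.14, 0, 0.015]]]'|sed -n 4,6p
python3 -c "
from h import *
step('C',.215)"
```

```text
time_s: 20.32
tool_pos: [0.5665, -0.2381, 0.083]
tool_rot: [180.0, -0.0, -170.9]
force: [-0.3, 1.3, 0.3]
grip_width: 0.0241
grasp_force: 30.0
force: [1.5, -0.4, -2.3]
grip_width: 0.0236
grasp_force: 30.0
C 0.215 shift [-0.0852  0.4817  0.0145] turn 16.82 len 0.489 pose [ 0.5689 -0.2396  0.2286] [-179.8    0.5 -170.9] q7 127 F [ 1.5 -0.4 -2.3] w 0.0236 g 30.0
```

```bash
python3 -m handwheel '[[[-0.003, 0.02, 0, 3, 0.015], [-0.009, 0.055, 0, 7, 0.015], [-0.016, 0.095, 0, 12, 0.015], [-0.023, 0.135, 0, 16.8, 0.015], [-0.031, 0.175, 0, 16.8, 0.015], [-0.038, 0.215, 0, 16.8, 0.015], [-0.045, 0.255, 0, 16.8, 0.015], [-0.052, 0.295, 0, 16.8, 0.015]]]' >/dev/null
python3 -m handwheel '[[[0.005, 0.04, 0, 0, 0.015], [0.01, 0.08, 0, 0, 0.015], [0.014, 0.12, 0, 0, 0.015], [0.018, 0.155, 0.004, 0, 0.015], [0.0215, 0.18, 0.008, 0, 0.015], [0.0215, 0.1885, 0.01, 0, 0.015], [0.0215, 0.1885, 0.01, 0, 0.015], [0.0215, 0.1885, 0.01, 0, 0.015]]]' >/dev/null
python3 -c "
from h import *
step('C',.085)"
```

```text
C 0.085 shift [-0.0027  0.0004  0.1282] turn 0.03 len 0.128 pose [0.5743 0.2498 0.2112] [-1.798e+02 -1.000e-01  1.723e+02] q7 60 F [ 0.4 -0.9 -3.1] w 0.0237 g 30.0
```

```bash
python3 -m handwheel '[[[-0.002, -0.001, 0.02, 0, 0.015], [-0.002, -0.001, 0.045, 0, 0.015], [-0.002, -0.001, 0.07, 0, 0.015], [-0.002, -0.001, 0.085, 0, 0.015], [-0.002, -0.001, 0.09, 0, 0.015], [-0.002, -0.001, 0.09, 0, 0.015], [-0.002, -0.001, 0.09, 0, 0.015], [-0.002, -0.001, 0.09, 0, 0.015]]]' >/dev/null
python3 -m handwheel '[[[0, 0, 0, 0, 0.015], [0, 0, 0, 0, 0.015], [0, 0, 0, 0, 0.015]]]' >/dev/null
python3 -c "
from h import *
step('C',.085)"
```

```text
C 0.085 shift [ 0.0004 -0.0006  0.041 ] turn 0.04 len 0.041 pose [0.5772 0.2501 0.124 ] [1.799e+02 1.000e-01 1.723e+02] q7 62 F [ 1.   0.2 -3.3] w 0.0241 g 30.0
```

```bash
python3 -m handwheel '[[[0, -0.0015, 0.005, 0, 0.015], [0, -0.0015, 0.012, 0, 0.015], [0, -0.0015, 0.02, 0, 0.015], [0, -0.0015, 0.028, 0, 0.015], [0, -0.0015, 0.034, 0, 0.015], [0, -0.0015, 0.037, 0, 0.015], [0, -0.0015, 0.037, 0, 0.015], [0, -0.0015, 0.037, 0, 0.015]]]' >/dev/null
python3 -m handwheel '[[[0, 0, 0, 0, 0.015], [0, 0, 0, 0, 0.015], [0, 0, 0, 0, 0.015], [0, 0, 0, 0, 0.015]]]' >/dev/null
python3 -c "
from h import *
step('C',.085)"
```

```text
C 0.085 shift [0.0001 0.0011 0.0035] turn 0.03 len 0.004 pose [0.5768 0.2484 0.0865] [180.    0.  172.3] q7 62 F [ 0.3 -0.2 -3.9] w 0.0243 g 30.0
```

```bash
python3 -m handwheel '[[[0, 0, 0.001, 0, 0.015], [0, 0, 0.002, 0, 0.015], [0, 0, 0.003, 0, 0.015], [0, 0, 0.0035, 0, 0.015], [0, 0, 0.0035, 0, 0.015], [0, 0, 0.0035, 0, 0.015], [0, 0, 0.0035, 0, 0.015]]]'|sed -n '2p;4p'
python3 -m handwheel '[[[0, 0, 0.0005, 0, 0.015], [0, 0, 0.001, 0, 0.015], [0, 0, 0.001, 0, 0.015], [0, 0, 0.001, 0, 0.015]]]'|sed -n '2p;4p'
```

```text
tool_pos: [0.5767, 0.2484, 0.083]
force: [-1.7, -0.8, 1.0]
tool_pos: [0.5767, 0.2484, 0.083]
force: [-2.5, -0.5, 7.1]
```

```bash
python3 -m handwheel '[[[0, 0, -0.0005, 0, 0.036], [0, 0, -0.0005, 0, 0.036], [0, 0, -0.0005, 0, 0.036], [0, 0, -0.0005, 0, 0.036]]]' |sed -n '4,5p'
python3 -m handwheel '[[[0, 0, -0.01, 0, 0.036], [0, 0, -0.03, 0, 0.036], [0, 0, -0.06, 0, 0.036], [0, 0, -0.09, 0, 0.036], [0, 0, -0.12, 0, 0.036], [0, 0, -0.12, 0, 0.036]]]' >/dev/null
python3 -c "
from h import *
step('b',.17)"
```

```text
force: [-0.5, -0.3, 0.1]
grip_width: 0.0347
b 0.17 shift [-0.0692 -0.5407  0.039 ] turn -16.98 len 0.547 pose [0.5801 0.2496 0.2101] [179.6   0.6 172.3] q7 61 F [ 1.4 -0.   0.4] w 0.0359 g 0.0
```

```bash
python3 -m handwheel '[[[-0.004, -0.03, 0.0, -4, 0.04], [-0.009, -0.07, 0.0, -8, 0.04], [-0.014, -0.11, 0.0, -12.5, 0.04], [-0.019, -0.15, 0, -17, 0.04], [-0.0245, -0.19, 0, -17, 0.04], [-0.03, -0.23, 0.0, -17, 0.04], [-0.035, -0.27, 0, -17, 0.04], [-0.04, -0.31, 0.0, -17, 0.04]]]' >/dev/null
python3 -m handwheel '[[[0.007, -0.04, 0, 0, 0.04], [0.014, -0.08, 0.0, 0, 0.04], [0.021, -0.12, 0.0, 0, 0.04], [0.028, -0.16, 0.01, 0, 0.04], [0.034, -0.2, 0.02, 0, 0.04], [0.0395, -0.229, 0.032, 0, 0.04], [0.0395, -0.229, 0.036, 0, 0.04], [0.0395, -0.229, 0.036, 0, 0.04]]]' >/dev/null
python3 -m handwheel '[[[0, 0, 0, 0, 0.04], [0, 0, 0, 0, 0.04], [0, 0, 0, 0, 0.04]]]' >/dev/null
python3 -c "
from h import *
step('b',.072)"
```

```text
b 0.072 shift [-0.0023 -0.0011  0.0969] turn 0.2 len 0.097 pose [ 0.5742 -0.2947  0.1669] [ 1.800e+02  1.000e-01 -1.705e+02] q7 134 F [ 0.4  0.8 -0.7] w 0.0403 g 0.0
```

```bash
python3 -m handwheel '[[[-0.002, 0.0, 0.02, 0.2, 0.04], [-0.002, 0.0, 0.045, 0.2, 0.04], [-0.002, 0.0, 0.065, 0.2, 0.04], [-0.002, 0.0, 0.085, 0.2, 0.04], [-0.002, 0.0, 0.096, 0.2, 0.04], [-0.002, 0.0, 0.096, 0.2, 0.04], [-0.002, 0.0, 0.096, 0.2, 0.04], [-0.002, 0.0, 0.096, 0.2, 0.04]]]' >/dev/null
python3 -m handwheel '[[[0, 0, 0, 0, 0.04], [0, 0, 0, 0, 0.04], [0, 0, 0, 0, 0.04], [0, 0, 0, 0, 0.04]]]' >/dev/null
python3 -c "
from h import *
step('b',.072)"
```

```text
b 0.072 shift [-0.0016  0.0009  0.0007] turn -0.17 len 0.002 pose [ 0.5753 -0.2964  0.0707] [-1.800e+02  1.000e-01 -1.709e+02] q7 136 F [-0.1 -0.  -0.5] w 0.0398 g 0.0
```

```bash
python3 -m handwheel '[[[-0.0016, 0.001, -0.0015, 0, 0.04], [-0.0016, 0.001, -0.0015, 0, 0.04], [-0.0016, 0.001, -0.0015, 0, 0.015], [-0.0016, 0.001, -0.0015, 0, 0.015], [-0.0016, 0.001, -0.0015, 0, 0.015], [-0.0016, 0.001, -0.0015, 0, 0.015], [-0.0016, 0.001, -0.0015, 0, 0.015], [-0.0016, 0.001, -0.0015, 0, 0.015]]]' 28
python3 -m handwheel '[[[0, 0, -0.02, 0, 0.015], [0, 0, -0.05, 0, 0.015], [0, 0, -0.085, 0, 0.015], [0, 0, -0.115, 0, 0.015], [0, 0, -0.145, 0, 0.015], [0, 0, -0.145, 0, 0.015]]]'|sed -n 4,6p
python3 -c "
from h import *
step('B',.205)"
```

```text
time_s: 29.07
tool_pos: [0.5763, -0.295, 0.0715]
tool_rot: [180.0, -0.0, -170.9]
force: [-0.8, 0.1, -0.5]
grip_width: 0.0237
grasp_force: 28.0
force: [1.2, -0.6, -1.3]
grip_width: 0.0239
grasp_force: 28.0
B 0.205 shift [-0.1006  0.5937  0.0181] turn 16.82 len 0.602 pose [ 0.5789 -0.297   0.2234] [-179.7    0.5 -170.9] q7 133 F [ 1.2 -0.6 -1.3] w 0.0239 g 28.0
```

```bash
python3 -m handwheel '[[[-0.003, 0.02, 0, 3, 0.015], [-0.009, 0.055, 0, 7, 0.015], [-0.016, 0.095, 0, 12, 0.015], [-0.023, 0.135, 0, 16.8, 0.015], [-0.03, 0.175, 0, 16.8, 0.015], [-0.037, 0.215, 0, 16.8, 0.015], [-0.043, 0.255, 0, 16.8, 0.015], [-0.05, 0.295, 0, 16.8, 0.015]]]' >/dev/null
python3 -m handwheel '[[[0.005, 0.04, 0, 0, 0.015], [0.01, 0.08, 0, 0, 0.015], [0.015, 0.12, 0, 0, 0.015], [0.02, 0.16, 0, 0, 0.015], [0.025, 0.2, 0, 0, 0.015], [0.03, 0.24, 0.0, 0, 0.015], [0.035, 0.275, 0.0, 0, 0.015], [0.036, 0.3, 0.0, 0, 0.015]]]' >/dev/null
python3 -m handwheel '[[[0, 0, 0, 0, 0.015], [0, 0, 0, 0, 0.015], [0, 0, 0, 0, 0.015], [0, 0, 0, 0, 0.015]]]' >/dev/null
python3 -c "
from h import *
step('B',.0735)"
```

```text
B 0.0735 shift [-0.0006  0.0013  0.1446] turn -0.12 len 0.145 pose [0.5837 0.304  0.2161] [-179.9   -0.   172.2] q7 57 F [ 0.9 -0.2 -1.3] w 0.0238 g 28.0
```

```bash
python3 -m handwheel '[[[0, 0, 0.02, 0, 0.015], [0, 0, 0.045, 0, 0.015], [0, 0, 0.07, 0, 0.015], [0, 0, 0.09, 0, 0.015], [0, 0, 0.103, 0, 0.015], [0, 0, 0.105, 0, 0.015], [0, 0, 0.105, 0, 0.015], [0, 0, 0.105, 0, 0.015]]]' >/dev/null
python3 -m handwheel '[[[0, 0, 0, 0, 0.015], [0, 0, 0, 0, 0.015], [0, 0, 0, 0, 0.015]]]' >/dev/null
python3 -c "
from h import *
step('B',.0735)"
```

```text
B 0.0735 shift [-0.0006 -0.0016  0.0414] turn 0.04 len 0.041 pose [0.5839 0.3066 0.1129] [1.799e+02 1.000e-01 1.723e+02] q7 58 F [-0.6  0.5 -2.5] w 0.0236 g 28.0
```

```bash
python3 -m handwheel '[[[0, -0.0022, 0.005, 0, 0.015], [0, -0.0022, 0.012, 0, 0.015], [0, -0.0022, 0.02, 0, 0.015], [0, -0.0022, 0.028, 0, 0.015], [0, -0.0022, 0.034, 0, 0.015], [0, -0.0022, 0.0375, 0, 0.015], [0, -0.0022, 0.0375, 0, 0.015], [0, -0.0022, 0.0375, 0, 0.015]]]' >/dev/null
python3 -m handwheel '[[[0, 0, 0, 0, 0.015], [0, 0, 0, 0, 0.015], [0, 0, 0, 0, 0.015], [0, 0, 0, 0, 0.015]]]' >/dev/null
python3 -c "
from h import *
step('B',.0735)"
```

```text
B 0.0735 shift [-0.001   0.0009  0.003 ] turn 0.03 len 0.003 pose [0.5832 0.3042 0.0745] [180.    0.  172.3] q7 59 F [-1.1 -0.3 -3.3] w 0.0239 g 28.0
```

```bash
python3 -m handwheel '[[[0, 0, 0.001, 0, 0.015], [0, 0, 0.002, 0, 0.015], [0, 0, 0.003, 0, 0.015], [0, 0, 0.003, 0, 0.015], [0, 0, 0.003, 0, 0.015], [0, 0, 0.003, 0, 0.015]]]'|sed -n '2p;4p'
python3 -m handwheel '[[[0, 0, 0.0005, 0, 0.015], [0, 0, 0.001, 0, 0.015], [0, 0, 0.001, 0, 0.015], [0, 0, 0.001, 0, 0.015]]]'|sed -n '2p;4p'
```

```text
tool_pos: [0.5831, 0.3042, 0.0715]
force: [-1.2, -0.5, 0.4]
tool_pos: [0.5832, 0.3042, 0.0715]
force: [-2.9, -1.4, 6.8]
```

```bash
python3 -m handwheel '[[[0, 0, -0.0005, 0, 0.036], [0, 0, -0.0005, 0, 0.036], [0, 0, -0.0005, 0, 0.036], [0, 0, -0.0005, 0, 0.036]]]' |sed -n '4,5p'
python3 -m handwheel '[[[0, 0, -0.01, 0, 0.036], [0, 0, -0.03, 0, 0.036], [0, 0, -0.06, 0, 0.036], [0, 0, -0.09, 0, 0.036], [0, 0, -0.12, 0, 0.036], [0, 0, -0.15, 0, 0.036], [0, 0, -0.15, 0, 0.036], [0, 0, -0.15, 0, 0.036]]]'
python3 -c "
from h import *
c=read_camera('scene')
cv2.imwrite('pics/end.png',cv2.resize(c['color'][130:290,140:460],None,fx=2.4,fy=2.4,interpolation=cv2.INTER_CUBIC))"
```

```text
force: [0.0, 0.7, 0.3]
grip_width: 0.0355
time_s: 34.98
tool_pos: [0.5843, 0.3046, 0.2239]
tool_rot: [179.8, 0.2, 172.3]
force: [0.5, 0.1, -0.3]
grip_width: 0.0359
grasp_force: 0.0
```

View pics/end.png

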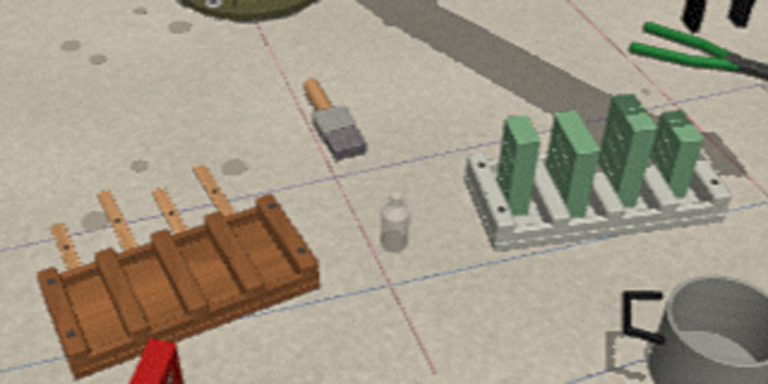

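All four slabs stand upright in the aluminium rack: a (518,165), d (573,165), c (627,150) and b (680,155). The robot's right is on the left in this view, so the order is reversed. The wooden rack is empty and the gripper is clear.

```bash
python3 -m handwheel '[[[0, 0, 0, 0, 0.036], [0, 0, 0, 0, 0.036], [0, 0, 0, 0, 0.036], [0, 0, 0, 0, 0.036]]]' >/dev/null; python3 -c "
from cell import env
print(env.sign_off())"
```

```text
the job is handed in; nothing more can be done
None
```

All four slabs now stand upright in the aluminium rack in reverse order (from the robot, left to right: b, c, d, a), and the job was handed in at about 35 s on the robot's clock.

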